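# Switch off the heater block that was left on

## Task

One of the four keys along the front edge of the tube heater has been left latched down; the other three are up. Find out which one it is, by no more than a light touch on any other key, then press that key in until its catch lets go and move away so that it springs up, leaving all four keys up. Be gentle with the heater, never push another key down while one is still latched, and leave the vials and other things on the bench where they stand.

Things in the scene. Friction and masses are not known exactly. Their poses are not given: they have to be found in the camera images.
- heater: white four-block tube heater, fixed, 200 x 200 mm, flat front deck 55 mm high. Origin under its middle on the bench; its x points from the key row to the dark blocks, z up. Keys 1 to 4 stand in a row at x = -55 mm, y = +60, +20, -20, -60 mm. Behind them (x -6 to 82 mm) four dark blocks, tops 65 mm high; vials in their holes reach 91 mm.
- key1_top (a point): centre of the top face of key1, one of four identical grey keys, each 30 mm (heater's x) by 22 mm (y), 40 mm apart. It moves straight down 9 mm in all. Top face above the bench: 69 mm up, about 64 mm latched, 60 mm fully in.
- key2_top (a point): the same point of key2, the same kind of key. Spring: 2 N to start, about 7.5 N fully in. An up key yields and springs back; under a light touch it must not go down as much as 4 mm (about 4.4 N).
- key3_top (a point): the same point of key3, the same kind of key. A latched key does not yield to a light touch (under 4 N); pressed with 7 to 9 N it goes further in, and its catch lets go with the top face about 61.5 mm above the bench (push it fully in to be sure). Let go, it springs up and stays up.
- key4_top (a point): the same point of key4, the same kind of key. Any one of the four may be the latched one.
- vial1: small glass vial with black cap, 15 mm thick, 48 mm high, standing in a hole of a block; origin at its foot
- vial2: a second vial like vial1, in another block
- rack: loose pink tube rack, 130 x 85 x 28 mm (white caps to 40 mm), beside the heater; origin under its middle
- tipbox: loose tip box, white with blue lid, 120 x 82 x 70 mm, beside the heater; origin under its middle
- reagent: loose amber bottle, 60 mm thick, 120 mm high; origin under its middle
- timer: loose flat white bench timer, 50 x 70 x 18 mm, in front of the keys; origin under its middle
- pcrrack: loose black rack of small tubes, 85 x 125 x 28 mm; origin under its middle

How it is judged:
By the outcome, as a careful person would: the job done as asked, in the order asked, and still so for the second after the job is handed in, with the robot touching nothing.
It also fails if it takes over 45 s, if anything falls off the work surface, if the arm or the gripper's body presses on something with over 40 N, if the wrist force passes 120 N, or if a joint passes its speed limit or range.

## Robot

A 7-joint arm with a two-finger parallel gripper is mounted at the origin on the work surface. World frame = base frame: x ahead of the robot, y to its left, z up, the work surface at z = 0. Lengths are in m, angles in rad, forces in N, time in s.
With the tool pointing down it reaches from about 0.425 to 0.8 m from the base axis. Payload 8.3 kg.
Tool frame: the origin (TCP) lies where the fingers leave the gripper's body, on its centre line; the fingertips stand 73 mm ahead of it and the grasp point (between the pads) lies 54 mm ahead of it; z points along the fingers, y is the line along which they close (so a half turn about z gives the same grasp; the last joint's range is limited). The gripper opens to 85 mm and grips with 20 to 120 N. Pads are 22 mm wide; open, the fingers measure 114 mm over their backs; the gripper's body (76 mm by 85 mm) begins 54 mm behind the grasp point. The pads swing forward as they close: fully open they stand 13 mm farther back than shut.
Start: joints at [1.215, 0.383, 0.016, 1.37, -0.006, 1.388, -0.046], TCP at [0.18, -0.598, 0.304] pointing down, gripper open.
Joint ranges: [-2.95, 2.95], [-0.25, 2.06], [-1.52, 1.56], [0.18, 2.33], [-1.44, 4.58], [0.02, 2.06], [-3.01, 3.01]. Speed limits (rad/s): [2.39, 2.39, 3.01, 3.01, 3.14, 3.14, 3.14].

## Interface

Orientations are given as a rotation vector (axis times angle).
In Python, from cell import manip, optics, workorder gives the robot as it stands.
- The arm moves only by the tool servo_tool, never from a script. Its argument "commands" is a list that holds one entry, the list of rows, each a list of 7 numbers: the shift along the tool's x, y, z in m, then the turn, a rotation vector about the tool's x, y, z in rad, then the finger opening in m, from 0 to 0.0854. In form: [[[x, y, z, wx, wy, wz, fingers], ...]]. A call has 1 to 10 rows; each row shifts and turns the commanded pose from where the row before left it, along the tool's axes as they then stand; what a row does not reach is not made up. A row lasts 1/8 s, in which the tool goes at most 62.5 mm and 10.7 degrees, less where a joint would pass 70% of its speed; a pose out of reach is approached as far as the arm can. A call is refused whole if a number of a shift passes 0.0625 or a number of a turn 0.188, either way. A call with a gripper value outside its range is refused whole. The fingers move at their own pace and stop on an object; the grip force is fixed at half the most. Time passes only in rows, so rows that do not move let the fingers close. It gives the time, the measured TCP pose, the force, the opening and the grip force at its end, in the units of the state.
- manip.observe(): the state, without advancing time (a new reading comes with each control period).
- optics.capture(name): name is "side" or "top"; returns a dict with "frame" (384x512x3 uint8, red, green, blue), "depth" (384x512 float32, m along the optical axis (not along the pixel's ray), 0 where there is no reading), "K" (3x3 intrinsics, pixels), "rvec" (rotation vector, rad) and "tvec" (3), from world to camera coordinates, as OpenCV has them. Camera axes: x right, y down, z forward; pixel columns grow to the right and rows downward; lengths in m; the calibration is good to about 2 mm. A picture is of the moment at which its call begins.
- workorder.sign_off(): hands the job in; it is judged then, once.
The state is a dict: "t": time; "joint_pos": joint angles; "dq": joint speeds; "joint_efforts": joint torques, N m; "tool_pos": TCP position; "ee_rot": TCP orientation; "ft_force": force on the tool from outside, world axes, zero at the start; "moment": the same for the moment, N m; "width": finger opening in m; "finger_force": force on a finger pad.
Only numpy, scipy, OpenCV 4.12 (cv2) and the standard library are available. Lean on these libraries where they do the work, as an engineer would, in place of code of your own. Each camera call takes 0.05 s, during which the arm holds its last target. There are 200 camera calls.

## Working session

There is one attempt and no reset: what is moved stays moved. The work goes in short steps, Python scripts to look and compute and a tool call to move; the robot and the scene stay as the last step left them, time stands still between calls to the robot, and variables do not carry over. Pictures are saved under pics/ and viewed, at most 10 in all, crops included, and the job is handed in when it is done.

Besides the shell and the picture viewer there is one more tool, called after "Call:" in YAML: its name, and indented under it one key for each argument. servo_tool: Moves the arm, as the interface text tells. Its arguments: {"type":"object","properties":{"commands":{"type":"array"}},"required":["commands"]}

```bash
mkdir -p pics; cat > h.py <<'E'
import numpy as np, cv2
from cell import manip, optics, workorder
def cap(n):
    c=optics.capture(n); np.savez('%s.npz'%n,**c); return c
def load(n): return dict(np.load('%s.npz'%n))
def pt(c,u,v,z=None):
    R=cv2.Rodrigues(c['rvec'])[0]; K=c['K']; t=c['tvec'].ravel()
    r=np.linalg.solve(K,[u,v,1.])
    d=c['depth'][int(round(v)),int(round(u))]
    if z is None: return R.T@(r*d-t)
    o=-R.T@t; w=R.T@r
    return o+w*(z-o[2])/w[2]
def save(c,name,box=None,s=1):
    f=c['frame'][...,::-1]
    if box: f=f[box[1]:box[3],box[0]:box[2]]
    cv2.imwrite('pics/'+name,cv2.resize(f,None,fx=s,fy=s,interpolation=cv2.INTER_CUBIC))
E
python3 - <<'E'
from h import *
a=cap('top');b=cap('side')
f=np.vstack([a['frame'],b['frame']])[...,::-1]
cv2.imwrite('pics/a.png',cv2.resize(f,None,fx=.78,fy=.78))
s=manip.observe();print({k:np.round(v,4) for k,v in s.items()})
E
```

```text
{'t': np.float64(0.1), 'joint_pos': array([ 1.2151,  0.3842,  0.0164,  1.371 , -0.0063,  1.3882, -0.0465]), 'dq': array([ 0.0012, -0.001 ,  0.0004, -0.0031,  0.0006, -0.0019, -0.0011]), 'joint_efforts': array([ 3.20000e-03, -6.29130e+01,  8.47500e-01, -3.72759e+01,
        1.68000e-02,  1.04000e-02, -1.00000e-04]), 'tool_pos': array([ 0.1803, -0.5981,  0.303 ]), 'ee_rot': array([-3.1062e+00, -4.5820e-01,  5.0000e-04]), 'ft_force': array([ 0.339 ,  0.5865, -0.3243]), 'moment': array([ 0.0162,  0.0093, -0.001 ]), 'finger_force': np.float64(0.0), 'width': np.float64(0.0854)}
```

View pics/a.png

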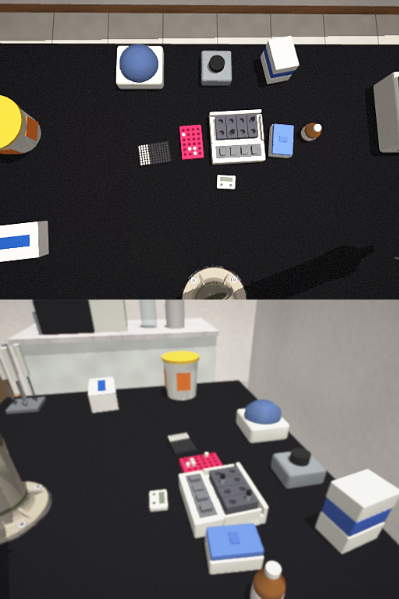

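The top view shows the heater near full-frame (304,176), with the keys on its near side and the timer in front at (290,233). I'll enlarge both views.

```bash
python3 - <<'E'
from h import *
a=load('top');b=load('side')
save(a,'b.png',(255,130,355,205),8)
save(b,'c.png',(220,200,350,300),6)
E
```

```text
(no output)
```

View pics/b.png

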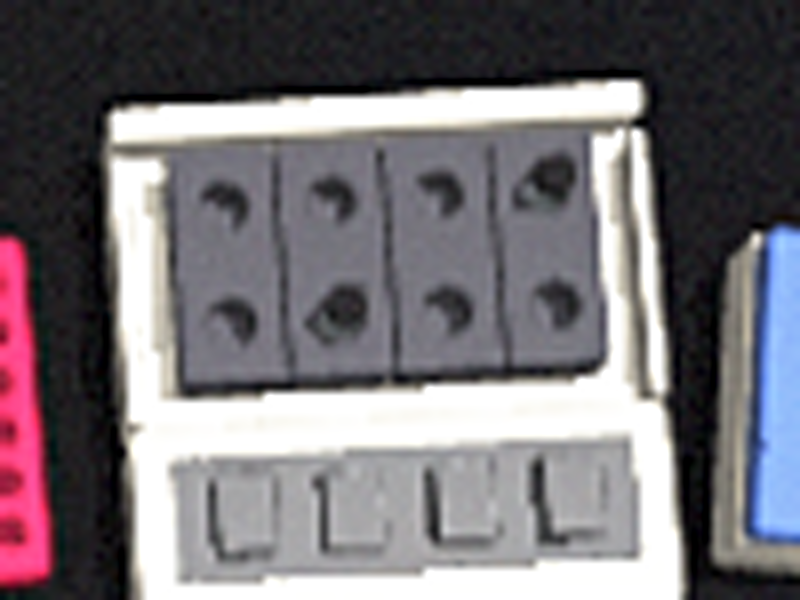

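View pics/c.png

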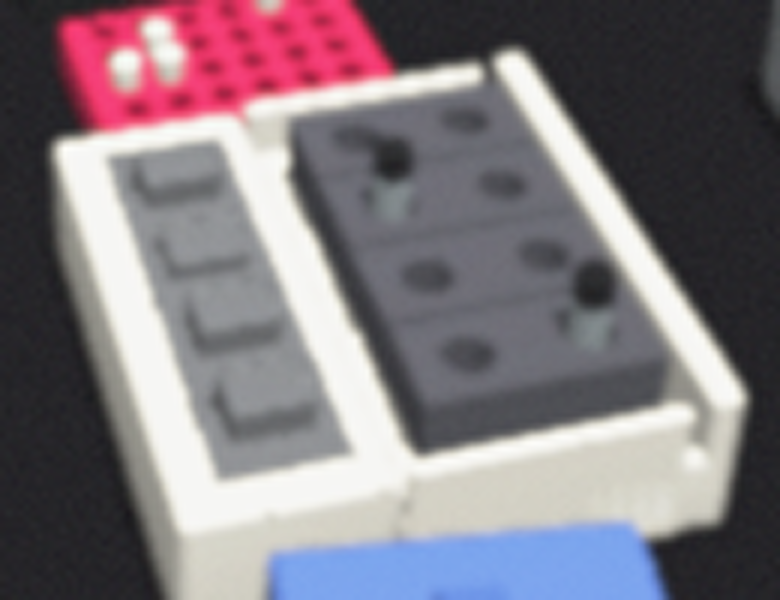

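Key 2 (second from left; top crop (356,510), side crop (205,245)) shows much the thinnest dark flank, so it is the likely latched one. Next step is to measure positions.

```bash
python3 - <<'E'
from h import *
a=load('top');b=load('side')
A=lambda u,v:(u/8+254.5,v/8+129.5); B=lambda u,v:(u/6+219.5,v/6+199.5)
T=[A(246,513),A(354,511),A(464,503),A(572,498)]
S=[B(183,176),B(208,242),B(242,310),B(270,388)]
for i in range(4):
    z=.064 if i==1 else .069
    print(i+1,pt(a,*T[i],z).round(4),pt(a,*T[i]).round(4),pt(b,*S[i],z).round(4),pt(b,*S[i]).round(4))
    for c,P in((a,T),(b,S)):
        u,v=P[i]; print('   med z',np.median([pt(c,u+i_,v+j)[2] for i_ in(-2,-1,0,1,2) for j in (-2,-1,0,1,2)]).round(4))
# block corner tops (65mm): heater x -6..82
for u,v in((172,150),(590,132),(605,355),(185,383)): print(pt(a,*A(u,v),.065).round(4))
print('timer',pt(a,290,233).round(3),'vials',pt(a,*A(352,300)).round(3),pt(a,*A(556,172)).round(3))
print(a['tvec'],(-cv2.Rodrigues(a['rvec'])[0].T@a['tvec'].ravel()))
E
```

```text
1 [ 0.5377 -0.0393  0.069 ] [ 0.5374 -0.0391  0.0714] [ 0.5379 -0.0474  0.069 ] [ 0.538  -0.0467  0.0685]
   med z 0.0702
   med z 0.0684
2 [ 0.539  -0.0792  0.064 ] [ 0.5393 -0.0794  0.0625] [ 0.5407 -0.0796  0.064 ] [ 0.5407 -0.0795  0.0639]
   med z 0.0654
   med z 0.0648
3 [ 0.541  -0.1189  0.069 ] [ 0.5406 -0.1185  0.0714] [ 0.5439 -0.1217  0.069 ] [ 0.5439 -0.1214  0.0687]
   med z 0.0714
   med z 0.0687
4 [ 0.5427 -0.1584  0.069 ] [ 0.5429 -0.1587  0.0673] [ 0.5449 -0.1594  0.069 ] [ 0.545  -0.1593  0.0688]
   med z 0.0716
   med z 0.0686
[ 0.6744 -0.0149  0.065 ]
[ 0.681  -0.1708  0.065 ]
[ 0.5964 -0.1732  0.065 ]
[ 0.5866 -0.0182  0.065 ]
timer [ 0.427 -0.055  0.023] vials [ 0.611 -0.077  0.093] [ 0.66  -0.153  0.089]
[0.04112689 0.57849926 1.31215267] [0.3377721  0.07974957 1.39199406]
```

Depth in both cameras agrees: key 2 sits at about 64 mm and the others at 69 mm. The key spacing of 40 mm and the 65 mm block corners also fit, with key 2 at about (0.540,-0.080) and heater yaw about 0.045. I'll approach with the fingers shut.

Call:
servo_tool:
  commands:
    - [[0.04,-0.032,0,0,0,0,0],[0.04,-0.032,0,0,0,0,0],[0.04,-0.032,0,0,0,0,0],[0.04,-0.032,0,0,0,0,0],[0.04,-0.032,0,0,0,0,0],[0.04,-0.032,0,0,0,0,0],[0.04,-0.032,0,0,0,0,0],[0.04,-0.032,0,0,0,0,0],[0.04,-0.032,0,0,0,0,0],[0.04,-0.032,0,0,0,0,0]]

```text
t: 1.35
tool_pos: [0.4715, -0.1751, 0.3037]
ee_rot: [-3.108, -0.458, 0.0]
ft_force: [0.7, -0.1, 0.1]
width: 0.0002
finger_force: 0.0
```

Call:
servo_tool:
  commands:
    - [[0.03,-0.024,0,0,0,0,0],[0.03,-0.024,0,0,0,0,0],[0.03,-0.024,0,0,0,-0.165,0],[0,0,0,0,0,-0.165,0],[0,0,0,0,0,-0.165,0],[0,0,0,0,0,-0.165,0],[0,0,0,0,0,-0.165,0],[0,0,0,0,0,-0.165,0],[0,0,0,0,0,-0.165,0],[0,0,0,0,0,-0.165,0]]

```text
t: 2.6
tool_pos: [0.5362, -0.0817, 0.3035]
ee_rot: [-2.168, -2.273, 0.001]
ft_force: [0.4, -0.3, 0.6]
width: -0.0003
finger_force: 0.0
```

```bash
cat > d.py <<'E'
from h import *
import sys
g=np.array([float(x) for x in sys.argv[1:4]])
s=manip.observe();R=cv2.Rodrigues(s['ee_rot'])[0]
print('t',s['t'],'pos',s['tool_pos'].round(4),'F',s['ft_force'].round(2),'w',s['width'],'j',s['joint_pos'].round(2))
print('toolz',R[:,2].round(4),'yaw x',np.arctan2(R[1,0],R[0,0]).round(3))
print('tool-frame shift',(R.T@(g-s['tool_pos'])).round(4))
E
python3 d.py .540 -.080 .18
```

```text
t 2.6 pos [ 0.5362 -0.0817  0.3035] F [ 0.38 -0.25  0.59] w -0.0002508578212325533 j [ 0.59  0.26 -0.6   1.58  0.15  1.35  0.02]
toolz [-9.e-04  2.e-04 -1.e+00] yaw x 1.618
tool-frame shift [0.0015 0.004  0.1235]
```

Call:
servo_tool:
  commands:
    - [[0.0015,0.004,0,0,0,0,0],[0,0,0.03,0,0,0,0],[0,0,0.03,0,0,0,0],[0,0,0.03,0,0,0,0],[0,0,0.03,0,0,0,0],[0,0,0.015,0,0,0,0],[0,0,0.006,0,0,0,0],[0,0,0,0,0,0,0],[0,0,0,0,0,0,0]]

```text
t: 3.72
tool_pos: [0.541, -0.0799, 0.164]
ee_rot: [2.174, 2.266, 0.002]
ft_force: [0.5, -0.0, 0.1]
width: 0.0001
finger_force: 0.0
```

```bash
python3 d.py .540 -.080 .140; python3 - <<'E'
from h import *
b=cap('side'); save(b,'d.png',(200,170,330,270),6)
E
```

```text
t 3.725 pos [ 0.541  -0.0799  0.164 ] F [ 0.52 -0.01  0.12] w 5.232612502250233e-05 j [ 0.55  0.39 -0.57  1.75  0.23  1.07 -0.06]
toolz [ 1.8e-03 -3.0e-04 -1.0e+00] yaw x 1.612
tool-frame shift [-0.    -0.001  0.024]
```

View pics/d.png

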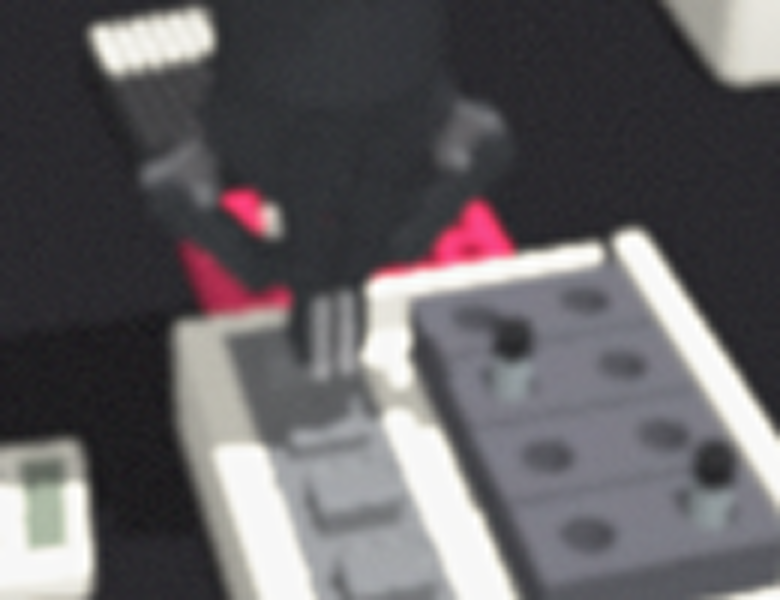

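The fingers are at crop (330,375), directly above key 2 at (328,422). I'll go down to about 2 mm above it, then touch in small steps.

Call:
servo_tool:
  commands:
    - [[0,-0.001,0.012,0,0,0,0],[0,0,0.008,0,0,0,0],[0,0,0.004,0,0,0,0],[0,0,0,0,0,0,0],[0,0,0,0,0,0,0]]

```text
t: 4.4
tool_pos: [0.5395, -0.0799, 0.1391]
ee_rot: [2.174, 2.268, 0.0]
ft_force: [0.4, -0.0, 0.0]
width: 0.0002
finger_force: 0.0
```

Call:
servo_tool:
  commands:
    - [[0,0,0.001,0,0,0,0],[0,0,0,0,0,0,0]]

```text
t: 4.65
tool_pos: [0.5394, -0.08, 0.138]
ee_rot: [2.174, 2.268, 0.0]
ft_force: [-0.7, 0.4, 0.3]
width: 0.0002
finger_force: 0.0
```

Call:
servo_tool:
  commands:
    - [[0,0,0.001,0,0,0,0],[0,0,0,0,0,0,0]]

```text
t: 4.9
tool_pos: [0.5395, -0.08, 0.1371]
ee_rot: [2.174, 2.267, 0.0]
ft_force: [0.8, -0.0, 1.3]
width: -0.0001
finger_force: 0.6
```

There is no contact until tip height 64 mm, so key 2 is the latched one. An up key would have met the fingers at 69 mm. Pressing it fully in.

Call:
servo_tool:
  commands:
    - [[0,0,0.0005,0,0,0,0],[0,0,0,0,0,0,0]]

```text
t: 5.15
tool_pos: [0.5395, -0.08, 0.1367]
ee_rot: [2.174, 2.267, 0.0]
ft_force: [-1.9, 1.0, 4.8]
width: -0.0001
finger_force: 2.4
```

Call:
servo_tool:
  commands:
    - [[0,0,0.001,0,0,0,0],[0,0,0.001,0,0,0,0],[0,0,0,0,0,0,0]]

```text
t: 5.52
tool_pos: [0.5395, -0.08, 0.1348]
ee_rot: [2.174, 2.267, 0.0]
ft_force: [-1.5, -0.5, 6.0]
width: -0.0001
finger_force: 3.0
```

Call:
servo_tool:
  commands:
    - [[0,0,0.001,0,0,0,0],[0,0,0,0,0,0,0]]

```text
t: 5.78
tool_pos: [0.5395, -0.08, 0.1338]
ee_rot: [2.174, 2.267, 0.0]
ft_force: [-1.6, -0.6, 6.4]
width: -0.0001
finger_force: 3.3
```

Call:
servo_tool:
  commands:
    - [[0,0,0.0007,0,0,0,0],[0,0,0,0,0,0,0]]

```text
t: 6.02
tool_pos: [0.5395, -0.08, 0.1332]
ee_rot: [2.174, 2.267, 0.0]
ft_force: [-2.5, 0.0, 6.9]
width: 0.0001
finger_force: 3.6
```

Call:
servo_tool:
  commands:
    - [[0,0,0.0005,0,0,0,0],[0,0,0,0,0,0,0]]

```text
t: 6.28
tool_pos: [0.5395, -0.08, 0.1328]
ee_rot: [2.174, 2.267, 0.0]
ft_force: [-3.0, 0.3, 6.9]
width: -0.0001
finger_force: 3.7
```

Call:
servo_tool:
  commands:
    - [[0,0,-0.003,0,0,0,0],[0,0,-0.006,0,0,0,0],[0,0,-0.012,0,0,0,0],[0,0,-0.03,0,0,0,0],[0,0,-0.04,0,0,0,0],[0,0,-0.04,0,0,0,0],[0,0,-0.03,0,0,0,0]]

```text
t: 7.15
tool_pos: [0.5394, -0.0798, 0.2955]
ee_rot: [2.173, 2.267, 0.002]
ft_force: [0.3, 0.3, -0.9]
width: -0.0002
finger_force: 0.0
```

Call:
servo_tool:
  commands:
    - [[-0.05,0,0,0,0,0,0],[-0.05,0,0,0,0,0,0],[-0.05,0,0,0,0,0,0],[-0.05,0,0,0,0,0,0],[-0.05,0,0,0,0,0,0],[0,0,0,0,0,0,0],[0,0,0,0,0,0,0]]

```text
t: 8.02
tool_pos: [0.5499, -0.3291, 0.2932]
ee_rot: [-2.173, -2.267, -0.002]
ft_force: [-0.1, 0.8, -0.0]
width: -0.0
finger_force: 0.0
```

```bash
python3 - <<'E'
from h import *
b=cap('side'); a=cap('top')
B=lambda u,v:(u/6+219.5,v/6+199.5); A=lambda u,v:(u/8+254.5,v/8+129.5)
for c,P in((b,[B(183,176),B(208,242),B(242,310),B(270,388)]),(a,[A(246,513),A(354,511),A(464,503),A(572,498)])):
    for u,v in P: print(np.median([pt(c,u+i,v+j)[2] for i in(-2,-1,0,1,2) for j in(-2,-1,0,1,2)]).round(4))
save(b,'e.png',(220,200,350,300),6)
s=manip.observe();print(s['t'],s['tool_pos'],s['ft_force'])
E
```

```text
0.0687
0.0689
0.0687
0.0685
0.0705
0.0716
0.07
0.0703
8.125 [ 0.55037174 -0.32792424  0.29357485] [1.07894672 0.61017429 0.2287861 ]
```

View pics/e.png

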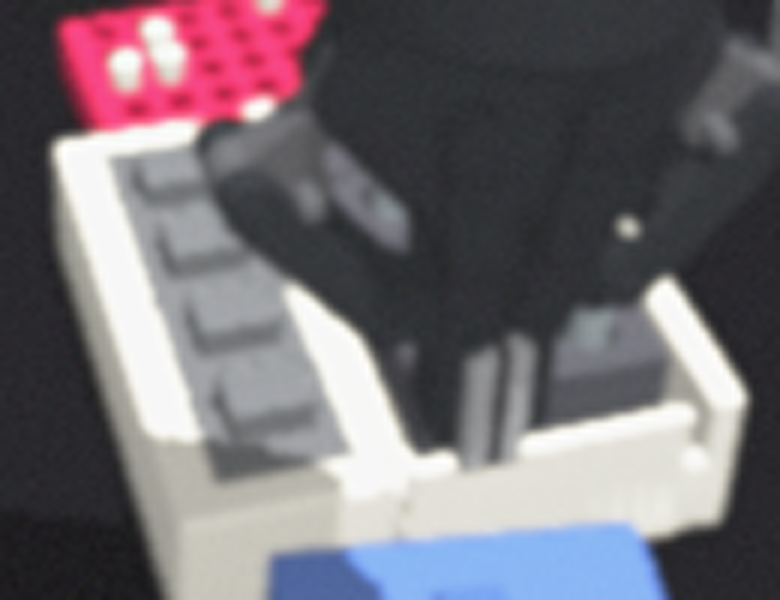

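All four keys now read about 69 mm. Key 2, at crop (200,240), shows the same flank as the others, and the arm is clear of everything.

```bash
python3 -c "
from cell import workorder
print(workorder.sign_off())"
```

```text
the job is handed in; nothing more can be done
None
```

Key 2 was the latched one: I pressed it fully in with about 7 N, it sprang up, all four keys now read about 69 mm, no other key was touched, and the job is handed in.

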